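# Torque-check the wing screws of a dough sheeter's roller cassette

## Robot

A 6-joint arm with a two-finger parallel gripper is mounted at the origin on the work surface. World frame = base frame: x ahead of the robot, y to its left, z up, the work surface at z = 0. Lengths are in m, angles in rad, forces in N, time in s.
With the tool pointing down it reaches from about 0.35 to 0.775 m from the base axis. Payload 5.5 kg.
Tool frame: the origin (TCP) lies midway between the tips of the shut fingers; the grasp point (between the pads) lies 19 mm behind it; z points along the fingers, y is the line along which they close (so a half turn about z gives the same grasp; the last joint's range is limited). The gripper opens to 85 mm and grips with 20 to 120 N. Pads are 22 mm wide; open, the fingers measure 114 mm over their backs; the gripper's body (76 mm by 85 mm) begins 54 mm behind the grasp point. The pads swing forward as they close: fully open they stand 13 mm farther back than shut.
Start: joints at [1.183, 0.313, 0.046, 1.304, 0, 1.431], TCP at [0.141, 0.557, 0.231] pointing down, gripper open.
Joint ranges: [-2.76, 2.76], [-0.86, 1.69], [-1.03, 1.26], [-2.2, 2.34], [-1.47, 1.5], [-3.14, 3.14]. Speed limits (rad/s): [2.57, 2.57, 3.14, 3.14, 3.14, 3.14].

## Interface

Orientations are given as a unit quaternion [w, x, y, z].
In Python, from workcell import env gives the robot as it stands.
- The arm moves only by the tool move_arm, never from a script. Its argument "targets" is a list of rows, each a list of 3 entries, a list of its own where there are three numbers: the shift along the tool's x, y, z in mm, then the turn, a rotation vector about the tool's x, y, z in units of 10 degrees (1.0 is 10 degrees), then the closure, from -1 (fully open) to 1 (shut). In form: [[[dx, dy, dz], [ax, ay, az], gripper], ...]. A call has 1 to 5 rows; each row is the pose to reach, as a shift and turn from the pose commanded when the call began, along the tool's axes at that moment; what a row does not reach only later rows make up. A row lasts 1/8 s, in which the tool goes at most 62.5 mm and 10.7 degrees, less where a joint would pass 70% of its speed; a pose out of reach is approached as far as the arm can. A call with a gripper value outside its range is refused whole. The fingers move at their own pace and stop on an object; "squeeze" is the grip in N (left out, the last holds). Time passes only in rows, so rows that repeat a pose let the fingers close. It gives the time, the measured TCP pose, the force, the opening and the grip force at its end, in the units of the state.
- env.get_state(): the state, without advancing time (a new reading comes with each control period).
- env.read_camera(name): name is "scene" or "top" or "wrist"; returns a dict with "pixels" (384x512x3 uint8, red, green, blue), "fovy" (degrees; the focal length in pixels is half the picture's height over the tangent of half this angle, whatever the lens; pixels are square), "cx", "cy" (the principal point, pixels), "extrinsics" (4x4, takes a point from world to camera coordinates); the wrist camera has in their place "mount" (4x4, takes a point from camera to tool coordinates, whose origin is the TCP and whose axes are the flange's). Camera axes: x right, y up, looking along -z (the intrinsics and any distortion apply to the point x, -y, -z); pixel columns grow to the right and rows downward; lengths in m; the calibration is good to about 2 mm. A picture is of the moment at which its call begins: read the wrist's pose just before it. There is no depth.
- env.hand_in(): hands the job in; it is judged then, once.
Trained networks look in a picture, given as the dict that the camera call returned (one of the last four; its "shot" number tells which), for a name from the list of things; names that differ only in an ending like _2 or _b are one class to them, and where a whole thing is asked for, a point or a joint stands for the part that bears it (a point fixed in the world has none). Each returns a list of dicts, best first, with "confidence" (0 to 1); they miss things now and then, are a little off and sometimes report something else, mostly with a low value. They report only what shows in the picture. A call takes as long as a camera call. They do not tell look-alikes from the thing itself.
- env.spot_in(thing, picture): "centre" ([x, y, z] in m, in world coordinates, good to about 4 mm: the middle of the surface that is visible of it).
- env.regions_of(thing, picture): "mask" (384x512 bool, what is visible of it).
- env.landmark_of(thing, picture): "centre" ([x, y, z] in m, in world coordinates, good to about 4 mm: a listed point, or the origin of a listed thing).
The state is a dict: "clock": time; "joint_pos": joint angles; "qvel": joint speeds; "tau": joint torques, N m; "tcp_pos": TCP position; "orientation": TCP orientation; "wrist_force": force on the tool from outside, world axes, zero at the start; "ft_torque": the same for the moment, N m; "finger_gap": finger opening in m; "grip_force": force on a finger pad.
Only numpy, scipy, OpenCV 4.12 (cv2) and the standard library are available. Lean on these libraries where they do the work, as an engineer would, in place of code of your own. Each camera call takes 0.05 s, during which the arm holds its last target. There are 200 camera calls.

## Task

One of the three wing screws on the roller cassette has worked loose: find it by trying each in turn clockwise with the gripper. A sound screw bites: its springy head twists some 5 degrees before the screw gives, so stop at 10 to 15 degrees and force it no further; the loose one turns freely, so turn it about 30 degrees to be sure. When all three have been tried, put the red collar over the loose screw's head so that it stands flat on the beam around it, and leave everything else where it is.

Things in the scene. Friction and masses are not known exactly. Their poses are not given: they have to be found in the camera images.
- cassette: roller cassette, fixed: a beam 80 mm wide, its top 50 mm above the bench, carries three wing screws in a row at y = -110, 0, +110 mm; white end plates 70 mm high, 380 mm over all; a steel roller 54 mm thick, top 63 mm above the bench, parallel to the row at x = +78 mm. Origin on the bench under the middle screw, y along the row
- wing_a_grip (a point): black wing screw, upright on the beam in a brass washer (26 mm across, 4 mm high). Its head is a bar 36 mm long, 12 mm wide, 24 mm high; this point is the bar's centre, 24 mm above the beam's top; x along the bar, z up the screw's axis. The three screws look alike; which stands where, and where each bar points, changes
- screw_a (a joint): turn of the threaded screw under head wing_a_grip, rad: 0 at the start, grows as it is turned clockwise seen from above (tightening). The head is springy on it, 4 N m/rad. A sound screw needs 0.35 to 0.42 N m to give, so its head twists some 0.1 rad first and springs back when let go; the screw stays where left. A loose one needs under 0.05 N m. Only torque tells them apart; just one is loose
- wing_b_grip (a point): another of the three wing screws, same size and point as wing_a_grip
- screw_b (a joint): turn of the threaded screw under head wing_b_grip, rad: 0 at the start, grows as it is turned clockwise seen from above (tightening). Behaviour as under screw_a
- wing_c_grip (a point): another of the three wing screws, same size and point as wing_a_grip
- screw_c (a joint): turn of the threaded screw under head wing_c_grip, rad: 0 at the start, grows as it is turned clockwise seen from above (tightening). Behaviour as under screw_a
- collar_mid (a point): red plastic flag collar: a plain ring 58 mm outside, 48 mm inside, 30 mm high, 30 g, lying flat on the bench (loose). This point is its centre, 15 mm above its underside. It drops over the head of a wing screw with about 5 mm to spare all round and then stands on the beam around the screw
- bowl: white bowl, 150 mm across, 60 mm high (bystander, leave alone)
- jar: amber jar with steel lid, 72 mm across, 110 mm high (bystander, leave alone)
- rolling_pin: wooden rolling pin, 400 mm long, 52 mm thick, lying across the bench (bystander, leave alone)
- mug: blue mug, 80 mm across, 90 mm high (bystander, leave alone)
- brush: pastry brush lying on the bench (bystander, leave alone)
- cutter: plain steel ring cutter, 68 mm across, 30 mm high (bystander, leave alone)
Things that resemble listed ones, but are neither listed nor needed, are in the scene too. Of the things that look like the part that bears collar_mid, the largest one is meant.

How it is judged:
On the way, in this order (a step that is already met when the one before it is completed fails the run):
1. all three screws have been tried clockwise: the sound ones have just given (more than 0.04 rad), the loose one has turned more than 0.4 rad (value of joint each of screw_a, screw_c above 0.04 rad and value of joint screw_b above 0.4 rad), for 0.1 s.
2. the red collar is around the loose screw, down on the beam (horizontal distance between collar_mid and wing_b_grip below 0.012 m and z of collar_mid in the frame of cassette below 0.07 m), for 0.2 s.
At the end, for the whole second after the job is handed in: the red collar stands flat (within 7 degrees) and still on the beam around the loose screw (centres within 12 mm), and all the screws are still turned on as tested (sound ones more than 0.04 rad, the loose one more than 0.4 rad) (all of step 1 and all of step 2 and angle between collar_mid's own z axis and vertical below 0.12 rad and linear speed of collar below 0.02 m/s); the robot touches nothing.
It fails at once if a sound screw is forced on by more than 0.26 rad (15 degrees) (value of joint any of screw_a, screw_c above 0.26 rad).
It fails at once if a screw is turned undone (anticlockwise) by more than 0.15 rad (value of joint any of screw_a, screw_b, screw_c below -0.15 rad).
It fails at once if the collar is put over a sound screw ((horizontal distance between collar_mid and wing_a_grip below 0.012 m and z of collar_mid in the frame of cassette below 0.07 m) or (horizontal distance between collar_mid and wing_c_grip below 0.012 m and z of collar_mid in the frame of cassette below 0.07 m)).
It fails at once if the robot presses on the cassette with more than 25 N (contact force between any of the arm, the fingers and cassette above 25 N).
It fails at once if a bystander is moved by more than 30 mm (distance of any of bowl, jar, rolling_pin, mug, brush, cutter from where it was at the start of the episode above 0.03 m).
It also fails if it takes over 72 s, if anything falls off the work surface, if the arm or the gripper's body presses on something with over 40 N, if the wrist force passes 120 N, or if a joint passes its speed limit or range.

## Working session

There is one attempt and no reset: what is moved stays moved. The work goes in short steps, Python scripts to look and compute and a tool call to move; the robot and the scene stay as the last step left them, time stands still between calls to the robot, and variables do not carry over. Pictures are saved under pics/ and viewed, at most 10 in all, crops included, and the job is handed in when it is done.

Besides the shell and the picture viewer there is one more tool, called after "Emit:" as name([rows], argument=value, ...), one row to a line, values as JSON. move_arm: Moves the arm, as the interface text tells. Its arguments: {"type":"object","properties":{"targets":{"type":"array","items":{"type":"array"}},"squeeze":{"type":"number"}},"required":["targets"]}

```bash
mkdir -p pics; ls; cat > h.py <<'E'
import numpy as np, cv2
from workcell import env
from scipy.spatial.transform import Rotation as R
def pose():
    s=env.get_state(); q=s['orientation']; return np.array(s['tcp_pos']), R.from_quat([q[1],q[2],q[3],q[0]])
E
python3 - <<'E'
from h import *
ps=[]
for n in ("scene","top"):
    p=env.read_camera(n); ps.append(p['pixels'])
    print(n,[k for k in p], p['fovy'],p['cx'],p['cy']); print(np.round(p['extrinsics'],3).tolist())
    for t in ("cassette","wing_a_grip","collar_mid"):
        for d in env.landmark_of(t,p): print(t,np.round(d['centre'],4),round(d['confidence'],2))
    for t in ("bowl","jar","rolling_pin","mug","brush","cutter"):
        for d in env.spot_in(t,p)[:2]: print(t,np.round(d['centre'],3),round(d['confidence'],2))
    cv2.imwrite(f"pics/{n}0.png",cv2.resize(p['pixels'][:,:,::-1],(800,600)))
s=env.get_state(); print({k:np.round(v,3).tolist() for k,v in s.items()})
E
```

```text
pics
scene ['pixels', 'fovy', 'cx', 'cy', 'extrinsics', 'shot'] 54.59844415859423 253.5961225526482 194.14728076759138
[[0.875, 0.484, -0.011, -0.425], [-0.296, 0.552, 0.779, 0.104], [0.383, -0.679, 0.626, -1.315], [0.0, 0.0, 0.0, 1.0]]
cassette [ 0.5098  0.0288 -0.0011] 0.63
wing_a_grip [ 0.4812 -0.357   0.0184] 0.63
wing_a_grip [0.5081 0.032  0.0749] 0.46
collar_mid [ 0.4628 -0.4807  0.012 ] 0.9
collar_mid [ 0.4147 -0.279   0.0149] 0.75
collar_mid [ 0.4811 -0.3545  0.0178] 0.58
bowl [0.372 0.437 0.036] 0.95
jar [0.651 0.389 0.07 ] 0.85
rolling_pin [ 0.745 -0.062  0.048] 0.76
mug [ 0.63  -0.402  0.052] 0.59
brush [ 0.345 -0.43   0.015] 0.7
cutter [ 0.581 -0.5    0.02 ] 0.95
top ['pixels', 'fovy', 'cx', 'cy', 'extrinsics', 'shot'] 57.89255850402779 250.21770035627674 181.92129479340332
[[0.008, -1.0, 0.003, -0.01], [0.983, 0.008, 0.182, -0.528], [-0.182, 0.001, 0.983, -1.147], [0.0, 0.0, 0.0, 1.0]]
cassette [ 0.7442 -0.011  -0.0028] 0.74
cassette [ 0.5114  0.0328 -0.003 ] 0.64
wing_a_grip [0.5063 0.0388 0.0732] 0.58
collar_mid [ 0.4143 -0.2762  0.0134] 0.59
collar_mid [ 0.4832 -0.3504  0.0147] 0.58
collar_mid [ 0.5794 -0.4969  0.0037] 0.52
collar_mid [ 0.4716 -0.4859  0.0117] 0.45
bowl [0.384 0.416 0.025] 0.92
jar [0.64  0.405 0.106] 0.78
rolling_pin [ 0.731 -0.012  0.044] 0.79
rolling_pin [ 0.578 -0.497  0.023] 0.67
mug [0.504 0.144 0.089] 0.3
mug [0.54  0.036 0.049] 0.18
brush [ 0.34  -0.422  0.015] 0.98
cutter [ 0.576 -0.499  0.023] 0.7
{'clock': 1.0, 'joint_pos': [1.183, 0.313, 0.046, 1.304, 0.0, 1.431], 'qvel': [-0.001, 0.001, -0.0, -0.001, -0.001, 0.001], 'tau': [-0.001, -48.047, 29.882, 0.0, -0.0, 0.0], 'tcp_pos': [0.141, 0.557, 0.231], 'orientation': [0.0, 0.124, 0.992, 0.0], 'wrist_force': [0.284, 0.082, 0.303], 'ft_torque': [-0.027, -0.046, 0.023], 'grip_force': 0.0, 'finger_gap': 0.085}
```

View pics/top0.png

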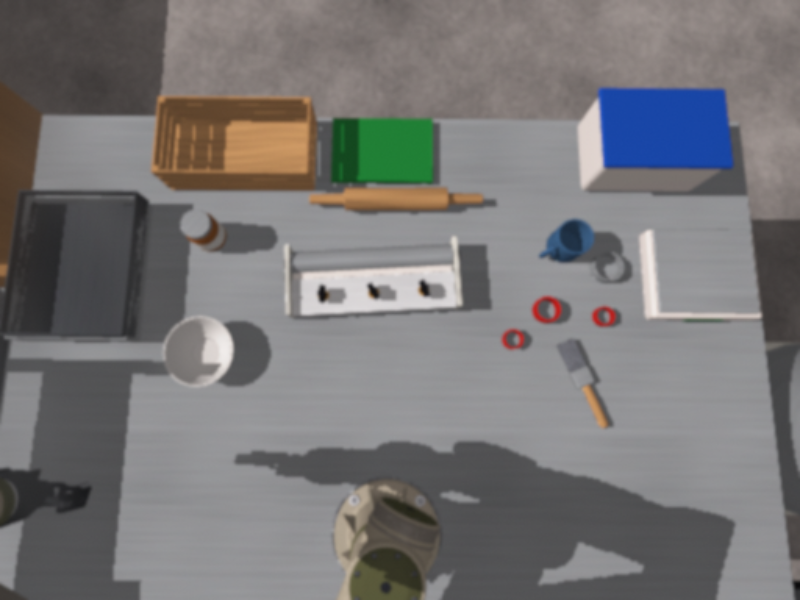

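View pics/scene0.png

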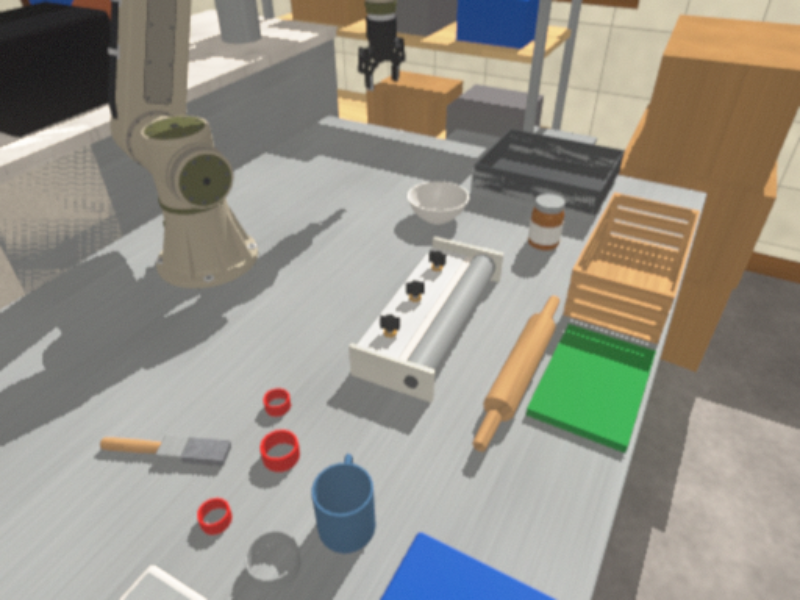

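```bash
cat >> h.py <<'E'
def go(x,y,z,yaw=None):
    "yaw: world angle (deg) of tool y axis, mod 180"
    p,r=pose(); cur=r.as_matrix()[:,1]; c=np.degrees(np.arctan2(cur[1],cur[0]))
    if yaw is None: yaw=c
    d=(yaw-c+90)%180-90; a=np.radians(c+d)
    Y=np.array([np.cos(a),np.sin(a),0]); Z=np.array([0,0,-1.]); X=np.cross(Y,Z)
    rt=R.from_matrix(np.c_[X,Y,Z]); 
    print('shift mm',np.round(r.inv().apply(np.array([x,y,z])-p)*1000,1),'turn',np.round(np.degrees((r.inv()*rt).as_rotvec())/10,2),'yaw now',round(c,1),'j6',round(env.get_state()['joint_pos'][5],2))
def wcam():
    p,r=pose(); c=env.read_camera("wrist"); T=np.eye(4); T[:3,:3]=r.as_matrix(); T[:3,3]=p
    return c, T@np.array(c['mount'])
def ray(c,W,uv,z):
    f=192/np.tan(np.radians(c['fovy']/2)); d=W[:3,:3]@np.array([(uv[0]-c['cx'])/f,-(uv[1]-c['cy'])/f,-1]); o=W[:3,3]
    return o+d*(z-o[2])/d[2]
def proj(c,W,P):
    f=192/np.tan(np.radians(c['fovy']/2)); q=np.linalg.inv(W)@np.r_[P,1]; return np.array([c['cx']+f*q[0]/-q[2],c['cy']-f*q[1]/-q[2]])
E
python3 - <<'E'
from h import *
go(.48,.03,.3,90)
c,W=wcam(); print(c['fovy'],np.round(c['mount'],3).tolist(),c['cx'],c['cy'])
E
```

```text
shift mm [-458.  -428.2  -68.7] turn [ 0.    0.   -1.42] yaw now 75.8 j6 1.43
65.74120727110551 [[0.001, 0.945, 0.326, 0.084], [1.0, -0.001, -0.0, 0.001], [-0.0, 0.326, -0.945, -0.143], [0.0, 0.0, 0.0, 1.0]] 259.6135169666906 192.85303592884648
```

Emit:
move_arm([
  [[-465,-425,10],[0,0,-1.42],0],
  [[-465,-425,10],[0,0,-1.42],0],
  [[-465,-425,10],[0,0,-1.42],0],
  [[-465,-425,10],[0,0,-1.42],0],
  [[-465,-425,10],[0,0,-1.42],0],
])

```text
clock: 1.68
tcp_pos: [0.3128, 0.2967, 0.2267]
orientation: [0.001, -0.0, 1.0, 0.0]
wrist_force: [0.6, -0.2, -0.2]
finger_gap: 0.0426
grip_force: 0.0
```

```bash
python3 - <<'E'
from h import *
go(.49,.03,.22,90); print(pose()[0])
E
```

```text
shift mm [-177.1 -266.8    6.7] turn [0.   0.01 0.  ] yaw now 90.0 j6 0.57
[0.31276399 0.2967242  0.2266792 ]
```

Emit:
move_arm([
  [[-180,-266,6],[0,0,0],0],
  [[-180,-266,6],[0,0,0],0],
  [[-180,-266,6],[0,0,0],0],
  [[-180,-266,6],[0,0,0],0],
  [[-180,-266,6],[0,0,0],0],
])

```text
clock: 2.3
tcp_pos: [0.4881, 0.0376, 0.2209]
orientation: [0.001, 0.0, 1.0, 0.0]
wrist_force: [0.3, 0.6, 0.0]
finger_gap: 0.0428
grip_force: 0.0
```

Emit:
move_arm([
  [[0,0,0],[0,0,0],0],
  [[0,0,0],[0,0,0],0],
])

```text
clock: 2.55
tcp_pos: [0.4866, 0.0394, 0.2203]
orientation: [-0.001, 0.0, 1.0, 0.0]
wrist_force: [0.5, -0.0, 0.2]
finger_gap: 0.043
grip_force: 0.0
```

```bash
python3 - <<'E'
from h import *
print(env.get_state()['qvel'])
c,W=wcam(); print(pose()[0])
for t in ("cassette","wing_a_grip"):
    for d in env.landmark_of(t,c): print(t,np.round(d['centre'],4),round(d['confidence'],2))
for d in env.regions_of("wing_a_grip",c):
    m=d['mask'].astype(np.uint8); pts=np.argwhere(m)[:,::-1].astype(np.float32)
    print(len(pts),round(d['confidence'],2),cv2.minAreaRect(pts),pts.mean(0), ray(c,W,pts.mean(0),.08))
np.savez('w1.npz',px=c['pixels'],W=W,f=c['fovy'],cx=c['cx'],cy=c['cy'])
cv2.imwrite("pics/w1.png",cv2.resize(c['pixels'][:,:,::-1],(800,600),interpolation=cv2.INTER_CUBIC))
E
```

```text
[ 0.03351598 -0.01479954 -0.0123982   0.00186419 -0.00136931 -0.00212468]
[0.4863165  0.04011209 0.22047025]
cassette [ 5.089e-01  3.480e-02 -2.000e-04] 0.79
wing_a_grip [0.5073 0.0345 0.0752] 0.88
668 0.8 ((254.0689697265625, 198.67242431640625), (39.92449951171875, 20.42648696899414), 68.1985855102539) [254.07036 198.41467] [0.50576705 0.0347146  0.08      ]
289 0.3 ((505.5, 275.0), (34.0, 11.0), 90.0) [506.9031  275.46365] [0.59711214 0.31593017 0.08      ]
```

View pics/w1.png

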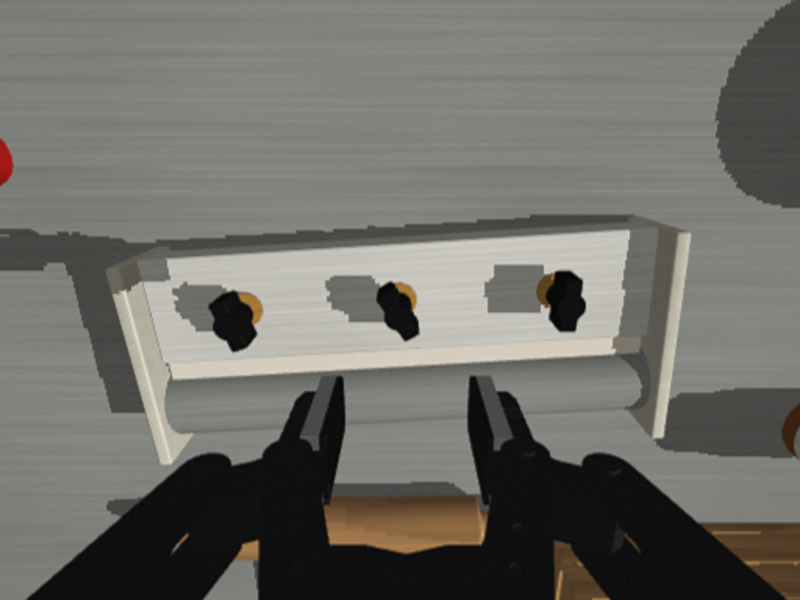

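```bash
cat > fit.py <<'E'
from h import *
from scipy.optimize import differential_evolution as DE
def rend(c,W,x,y,a,hub,shape):
    im=np.zeros(shape,np.uint8); S=8
    def hull(P):
        q=np.array([proj(c,W,p) for p in P]); cv2.fillConvexPoly(im,cv2.convexHull(np.round(q*S).astype(np.int32)),1,shift=3)
    u=np.array([np.cos(a),np.sin(a)]); v=np.array([-u[1],u[0]])
    hull([np.r_[np.array([x,y])+i*.018*u+j*.006*v,z] for i in(-1,1) for j in(-1,1) for z in(.062,.086)])
    hull([np.r_[x+hub*np.cos(t),y+hub*np.sin(t),z] for t in np.linspace(0,6.28,16) for z in(.056,.086)])
    return im
def fit(c,W,guess,win=28):
    g=c['pixels'].max(2); u0=proj(c,W,np.r_[guess,.075]); k=np.zeros(g.shape,bool)
    a,b=int(u0[0]),int(u0[1]); k[max(0,b-win):b+win,max(0,a-win):a+win]=1
    D=(g<60)&k
    def cost(p):
        r=rend(c,W,p[0],p[1],p[2],p[3],g.shape)>0; return -(r&D).sum()/(r|D).sum()
    s=DE(cost,[(guess[0]-.012,guess[0]+.012),(guess[1]-.012,guess[1]+.012),(-1.6,1.6),(.005,.011)],seed=1,maxiter=40,popsize=12,tol=1e-4)
    return s.x,s.fun
E
python3 - <<'E'
from fit import *
d=np.load('w1.npz'); c=dict(pixels=d['px'],fovy=float(d['f']),cx=float(d['cx']),cy=float(d['cy'])); W=d['W']
P=[]
for u in [(235,320),(398,310),(566,300)]:
    g=ray(c,W,np.array(u)*.64,.075)[:2]
    x,f=fit(c,W,g); P.append(x[:2]); print(np.round(x[:2],4),'bar yaw',round(np.degrees(x[2]),1),'hub',round(x[3]*1e3,1),'iou',round(-f,3))
for i in(0,1): e=P[i+1]-P[i]; print(np.linalg.norm(e),np.degrees(np.arctan2(e[1],e[0])))
E
```

```text
[ 0.5161 -0.0755] bar yaw 15.5 hub 7.4 iou 0.848
[0.5083 0.0348] bar yaw 26.7 hub 8.0 iou 0.866
[0.5017 0.145 ] bar yaw 7.2 hub 8.2 iou 0.856
0.11061729111642754 94.05683105002855
0.11038788977138925 93.40120066478018
```

```bash
python3 - <<'E'
from h import *
go(.508,.0348,.15,115)
E
```

```text
shift mm [-21.6  -6.1  70.8] turn [ 0.    0.   -2.49] yaw now 90.1 j6 -0.08
```

Emit:
move_arm([
  [[-22,-6,70],[0,0,-2.5],0],
  [[-22,-6,70],[0,0,-2.5],0],
  [[-22,-6,70],[0,0,-2.5],0],
  [[-22,-6,70],[0,0,-2.5],0],
  [[-22,-6,70],[0,0,-2.5],0],
])

```text
clock: 3.38
tcp_pos: [0.509, 0.0342, 0.151]
orientation: [0.0, -0.217, 0.976, -0.0]
wrist_force: [-0.2, -0.1, -0.2]
finger_gap: 0.0427
grip_force: 0.0
```

```bash
cat > look.py <<'E'
from fit import *
import sys
def look(g,name,win=60):
    c,W=wcam(); print(pose()[0])
    x,f=fit(c,W,np.array(g),win); print(np.round(x[:2],4),'bar yaw',round(np.degrees(x[2]),1),'hub',round(x[3]*1e3,1),'iou',round(-f,3))
    r=rend(c,W,*x,c['pixels'].shape[:2]); im=c['pixels'][:,:,::-1].copy(); cs,_=cv2.findContours(r,0,2); cv2.drawContours(im,cs,-1,(0,255,0),1)
    cv2.imwrite(f"pics/{name}.png",im[60:300,100:420]); go(x[0],x[1],.06,90+np.degrees(x[2]))
E
python3 -c "
from look import *
look((.508,.0348),'m1')"
```

```text
[0.50907211 0.03402638 0.15104378]
[0.5084 0.035 ] bar yaw 29.9 hub 8.5 iou 0.668
shift mm [ 0.3  1.2 91. ] turn [-0.    0.   -0.49] yaw now 115.0 j6 -0.53
```

View pics/m1.png

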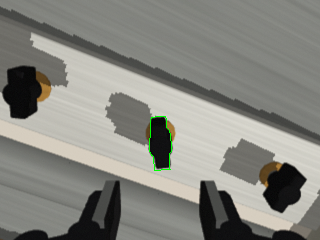

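Emit:
move_arm([
  [[0,1,50],[0,0,-0.5],0],
  [[0,1,90],[0,0,-0.5],0],
  [[0,1,90],[0,0,-0.5],0],
  [[0,1,90],[0,0,-0.5],0.4],
], squeeze=80)

```text
clock: 3.92
tcp_pos: [0.5095, 0.0344, 0.0619]
orientation: [0.001, -0.259, 0.966, -0.0]
wrist_force: [-0.0, 0.6, -0.1]
finger_gap: 0.0266
grip_force: 0.0
```

Emit:
move_arm([
  [[0,0,0],[0,0,0],1],
  [[0,0,0],[0,0,0],1],
  [[0,0,0],[0,0,0],1],
  [[0,0,0],[0,0,0],1],
], squeeze=80)

```text
clock: 4.42
tcp_pos: [0.51, 0.0351, 0.0628]
orientation: [0.002, -0.259, 0.966, 0.0]
wrist_force: [-1.5, 2.9, 7.3]
finger_gap: 0.0104
grip_force: 78.4
```

```bash
cat > st.py <<'E'
from h import *
s=env.get_state(); r=pose()[1].as_matrix()[:,1]
print(s['clock'],np.round(s['tcp_pos'],4),'yaw',round(np.degrees(np.arctan2(r[1],r[0])),2),'F',np.round(s['wrist_force'],1),'T',np.round(s['ft_torque'],3),'tau6',np.round(s['tau'][5],3),'gap',round(s['finger_gap'],4),'grip',s['grip_force'],'j6',s['joint_pos'][5])
E
python3 st.py
```

```text
4.425 [0.51   0.0351 0.0628] yaw 120.04 F [-1.5  2.9  7.3] T [0.61  0.345 0.143] tau6 0.102 gap 0.0104 grip 78.35244989488274 j6 -0.6136417344890713
```

Emit:
move_arm([
  [[0,0,0],[0,0,0.5],1],
  [[0,0,0],[0,0,1.0],1],
  [[0,0,0],[0,0,1.3],1],
  [[0,0,0],[0,0,1.3],1],
  [[0,0,0],[0,0,1.3],1],
])

```text
clock: 5.05
tcp_pos: [0.5101, 0.0347, 0.0628]
orientation: [0.002, -0.148, 0.989, -0.0]
wrist_force: [-0.6, 1.7, 5.8]
finger_gap: 0.0101
grip_force: 78.3
```

```bash
python3 st.py
```

```text
5.05 [0.5101 0.0347 0.0628] yaw 107.02 F [-0.6  1.7  5.8] T [ 0.303  0.305 -0.027] tau6 0.041 gap 0.0101 grip 78.26823501731269 j6 -0.38667363773085717
```

Emit:
move_arm([
  [[0,0,0],[0,0,0.2],1],
  [[0,0,0],[0,0,0.4],1],
])

```text
clock: 5.3
tcp_pos: [0.5102, 0.0346, 0.0628]
orientation: [0.002, -0.113, 0.994, -0.0]
wrist_force: [-0.8, 1.4, 6.7]
finger_gap: 0.0107
grip_force: 78.4
```

```bash
python3 st.py
```

```text
5.3 [0.5102 0.0346 0.0628] yaw 102.98 F [-0.8  1.4  6.7] T [0.19  0.295 0.302] tau6 0.025 gap 0.0107 grip 78.38906648554257 j6 -0.3161802734052629
```

Emit:
move_arm([
  [[0,0,0],[0,0,0],1],
  [[0,0,0],[0,0,0],1],
])

```text
clock: 5.55
tcp_pos: [0.5102, 0.0346, 0.0628]
orientation: [0.002, -0.114, 0.994, -0.0]
wrist_force: [-1.7, 1.2, 6.1]
finger_gap: 0.0107
grip_force: 78.4
```

```bash
python3 st.py
```

```text
5.55 [0.5102 0.0346 0.0628] yaw 103.05 F [-1.7  1.2  6.1] T [0.203 0.257 0.279] tau6 0.302 gap 0.0107 grip 78.3659872521821 j6 -0.31739221340603824
```

```bash
cat > tq.py <<'E'
from h import *
a=[]
for i in range(6):
    env.read_camera("wrist"); s=env.get_state(); a.append([s['ft_torque'][2],s['tau'][5]])
print(np.round(np.array(a).T,3)); print(np.mean(a,0))
E
python3 tq.py
```

```text
[[0.252 0.32  0.299 0.33  0.267 0.286]
 [0.3   0.3   0.3   0.3   0.3   0.3  ]]
[0.29230513 0.30011508]
```

Emit:
move_arm([
  [[0,0,0],[0,0,0],0],
  [[0,0,0],[0,0,0],0],
  [[0,0,-50],[0,0,0],0],
  [[0,0,-90],[0,0,0],0],
  [[0,0,-90],[0,0,0],0],
])

```text
clock: 6.48
tcp_pos: [0.5113, 0.0341, 0.1541]
orientation: [0.004, -0.113, 0.994, -0.001]
wrist_force: [0.4, -0.9, -1.1]
finger_gap: 0.0425
grip_force: 0.0
```

```bash
python3 st.py; python3 -c "
from look import *
look((.508,.0348),'m2',36)"
```

```text
6.475 [0.5113 0.0341 0.1541] yaw 102.99 F [ 0.4 -0.9 -1.1] T [-0.017  0.017  0.025] tau6 -0.001 gap 0.0425 grip 0.0 j6 -0.31686681912395026
[0.50994731 0.03421381 0.15215618]
[0.5083 0.0349] bar yaw 16.4 hub 8.6 iou 0.883
shift mm [ 1.8  1.2 92.1] turn [-0.01  0.02 -0.34] yaw now 103.0 j6 -0.32
```

View pics/m2.png

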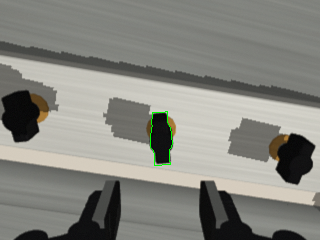

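```bash
python3 -c "
from h import *
go(.5017,.145,.15,97)"
```

```text
shift mm [-16.9 109.8   2.1] turn [-0.01  0.02  0.6 ] yaw now 103.0 j6 -0.32
```

Emit:
move_arm([
  [[-17,110,1],[0,0,0.6],0],
  [[-17,110,1],[0,0,0.6],0],
  [[-17,110,1],[0,0,0.6],0],
  [[-17,110,1],[0,0,0.6],0],
])

```text
clock: 7.02
tcp_pos: [0.4997, 0.1452, 0.1485]
orientation: [-0.001, -0.061, 0.998, -0.0]
wrist_force: [0.5, -0.7, 0.9]
finger_gap: 0.0427
grip_force: 0.0
```

```bash
python3 -c "
from look import *
look((.5017,.145),'r1',36)"
```

```text
[0.49997165 0.14471495 0.14867269]
[0.5016 0.1447] bar yaw 1.4 hub 8.5 iou 0.89
shift mm [-1.8 -0.2 88.7] turn [-0.   -0.01  0.56] yaw now 97.0 j6 0.01
```

View pics/r1.png

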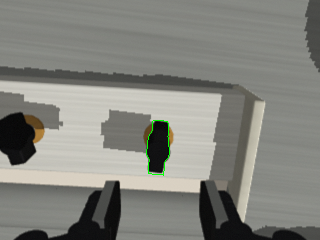

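Emit:
move_arm([
  [[-2,0,50],[0,0,0.56],0],
  [[-2,0,87],[0,0,0.56],0],
  [[-2,0,87],[0,0,0.56],0],
  [[-2,0,87],[0,0,0.56],0.4],
])

```text
clock: 7.58
tcp_pos: [0.5033, 0.145, 0.0636]
orientation: [0.001, -0.012, 1.0, 0.0]
wrist_force: [0.3, -0.2, 0.3]
finger_gap: 0.0265
grip_force: 0.0
```

Emit:
move_arm([
  [[0,0,0],[0,0,0],1],
  [[0,0,0],[0,0,0],1],
  [[0,0,0],[0,0,0],1],
  [[0,0,0],[0,0,0],1],
])

```text
clock: 8.07
tcp_pos: [0.5042, 0.1444, 0.0647]
orientation: [0.002, -0.012, 1.0, -0.001]
wrist_force: [0.3, -4.6, 1.7]
finger_gap: 0.0102
grip_force: 78.6
```

```bash
python3 st.py; python3 tq.py
```

```text
8.075 [0.5042 0.1444 0.0647] yaw 91.32 F [ 0.3 -4.6  1.7] T [-0.97   0.009 -0.17 ] tau6 -0.128 gap 0.0102 grip 78.62879276275635 j6 0.10438317134376164
[[-0.168 -0.095 -0.156 -0.125 -0.088 -0.148]
 [-0.128 -0.128 -0.128 -0.128 -0.128 -0.128]]
[-0.13001259 -0.12827825]
```

Emit:
move_arm([
  [[0,0,0],[0,0,0.25],1],
  [[0,0,0],[0,0,0.5],1],
  [[0,0,0],[0,0,0.5],1],
])

```text
clock: 8.75
tcp_pos: [0.5042, 0.1441, 0.0647]
orientation: [0.002, 0.032, 0.999, -0.001]
wrist_force: [0.5, -6.4, 2.7]
finger_gap: 0.0103
grip_force: 78.7
```

```bash
python3 st.py; python3 tq.py
```

```text
8.75 [0.5042 0.1441 0.0647] yaw 86.34 F [ 0.5 -6.4  2.7] T [-1.164 -0.062  0.188] tau6 0.308 gap 0.0103 grip 78.68882775306702 j6 0.1912818123483694
[[0.188 0.23  0.179 0.167 0.211 0.177]
 [0.221 0.201 0.198 0.197 0.197 0.197]]
[0.19199418 0.20180114]
```

Emit:
move_arm([
  [[0,0,0],[0,0,0.25],1],
  [[0,0,0],[0,0,0.5],1],
  [[0,0,0],[0,0,0.5],1],
])

```text
clock: 9.43
tcp_pos: [0.5042, 0.1439, 0.0647]
orientation: [0.002, 0.075, 0.997, -0.002]
wrist_force: [-0.8, -7.3, 2.2]
finger_gap: 0.0103
grip_force: 78.8
```

```bash
python3 st.py; python3 tq.py
```

```text
9.425 [0.5042 0.1439 0.0647] yaw 81.36 F [-0.8 -7.3  2.2] T [-1.356 -0.017  0.345] tau6 0.512 gap 0.0103 grip 78.81761312484741 j6 0.27807138820459476
[[0.376 0.349 0.34  0.405 0.393 0.381]
 [0.4   0.375 0.375 0.375 0.375 0.375]]
[0.37410818 0.37942197]
```

Emit:
move_arm([
  [[0,0,0],[0,0,0.2],1],
  [[0,0,0],[0,0,0.4],1],
  [[0,0,0],[0,0,0.4],1],
])

```text
clock: 10.1
tcp_pos: [0.5041, 0.1438, 0.0647]
orientation: [0.002, 0.11, 0.994, -0.002]
wrist_force: [0.4, -8.4, 2.9]
finger_gap: 0.0103
grip_force: 78.8
```

```bash
python3 st.py; python3 tq.py
```

```text
10.1 [0.5041 0.1438 0.0647] yaw 77.35 F [ 0.4 -8.4  2.9] T [-1.532 -0.009  0.326] tau6 0.403 gap 0.0103 grip 78.81908297538757 j6 0.34799601145609227
[[0.339 0.272 0.297 0.308 0.277 0.274]
 [0.324 0.315 0.313 0.313 0.313 0.313]]
[0.29461789 0.31528099]
```

Emit:
move_arm([
  [[0,0,0],[0,0,0],0],
  [[0,0,0],[0,0,0],0],
  [[0,0,-50],[0,0,0],0],
  [[0,0,-90],[0,0,0],0],
  [[0,0,-90],[0,0,0],0],
])

```text
clock: 11.02
tcp_pos: [0.5051, 0.1464, 0.1566]
orientation: [0.004, 0.109, 0.994, 0.001]
wrist_force: [0.1, 1.5, -0.1]
finger_gap: 0.0424
grip_force: 0.0
```

```bash
python3 -c "
from look import *
look((.5017,.145),'r2',36)
go(.516,-.0755,.15,105)"
```

```text
[0.50380232 0.14617601 0.15455262]
[0.5007 0.1448] bar yaw -11.3 hub 8.5 iou 0.886
shift mm [ 3.2 -2.2 94.5] turn [ 0.01  0.02 -0.13] yaw now 77.4 j6 0.35
shift mm [ -60.1 -213.7    4.4] turn [ 0.    0.03 -2.76] yaw now 77.4 j6 0.35
```

Emit:
move_arm([
  [[-60,-214,3],[0,0,-2.76],0],
  [[-60,-214,3],[0,0,-2.76],0],
  [[-60,-214,3],[0,0,-2.76],0],
  [[-60,-214,3],[0,0,-2.76],0],
  [[-60,-214,3],[0,0,-2.76],0],
])

```text
clock: 11.7
tcp_pos: [0.5138, -0.079, 0.1482]
orientation: [-0.001, -0.128, 0.992, 0.0]
wrist_force: [-0.3, 0.8, 0.8]
finger_gap: 0.0427
grip_force: 0.0
```

Emit:
move_arm([
  [[0,0,0],[0,0,0],0],
])

```text
clock: 11.82
tcp_pos: [0.5134, -0.0757, 0.1485]
orientation: [-0.001, -0.13, 0.991, 0.001]
wrist_force: [-0.0, 0.5, -0.5]
finger_gap: 0.0426
grip_force: 0.0
```

```bash
python3 -c "
from look import *
look((.516,-.0755),'l1',36)"
```

```text
[ 0.51354848 -0.07515011  0.14875384]
[ 0.5152 -0.0748] bar yaw 19.1 hub 8.5 iou 0.883
shift mm [-1.8 -0.2 88.8] turn [ 0.01 -0.01 -0.4 ] yaw now 105.0 j6 -0.56
```

View pics/l1.png

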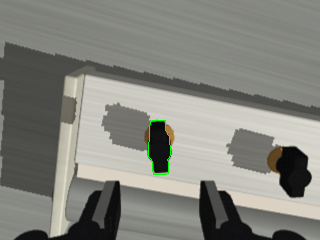

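Emit:
move_arm([
  [[-2,0,50],[0,0,-0.4],0],
  [[-2,0,87],[0,0,-0.4],0],
  [[-2,0,87],[0,0,-0.4],0],
  [[-2,0,87],[0,0,-0.4],0.4],
])

```text
clock: 12.38
tcp_pos: [0.5169, -0.0749, 0.0636]
orientation: [0.0, -0.166, 0.986, -0.0]
wrist_force: [1.0, 0.2, 0.4]
finger_gap: 0.0265
grip_force: 0.0
```

Emit:
move_arm([
  [[0,0,0],[0,0,0],1],
  [[0,0,0],[0,0,0],1],
  [[0,0,0],[0,0,0],1],
  [[0,0,0],[0,0,0],1],
])

```text
clock: 12.88
tcp_pos: [0.5175, -0.075, 0.0646]
orientation: [0.002, -0.165, 0.986, 0.0]
wrist_force: [-1.2, 4.9, 6.9]
finger_gap: 0.0102
grip_force: 78.5
```

```bash
python3 st.py; python3 tq.py
```

```text
12.875 [ 0.5175 -0.075   0.0646] yaw 109.04 F [-1.2  4.9  6.9] T [1.027 0.198 0.002] tau6 -0.003 gap 0.0102 grip 78.46394777297974 j6 -0.6312135406278023
[[-0.029 -0.013 -0.033  0.001  0.012 -0.01 ]
 [-0.003 -0.003 -0.003 -0.003 -0.003 -0.003]]
[-0.01212335 -0.0027549 ]
```

Emit:
move_arm([
  [[0,0,0],[0,0,0.25],1],
  [[0,0,0],[0,0,0.5],1],
  [[0,0,0],[0,0,0.5],1],
])

```text
clock: 13.55
tcp_pos: [0.5176, -0.0752, 0.0647]
orientation: [0.002, -0.122, 0.993, 0.0]
wrist_force: [-0.0, 3.3, 5.6]
finger_gap: 0.0105
grip_force: 78.5
```

```bash
python3 st.py; python3 tq.py
```

```text
13.55 [ 0.5176 -0.0752  0.0647] yaw 104.02 F [-0.   3.3  5.6] T [0.858 0.194 0.015] tau6 0.086 gap 0.0105 grip 78.48523020744324 j6 -0.5435556992062868
[[-0.039 -0.03  -0.014 -0.011 -0.057 -0.05 ]
 [ 0.    -0.019 -0.023 -0.024 -0.024 -0.024]]
[-0.0333315  -0.01904192]
```

Emit:
move_arm([
  [[0,0,0],[0,0,0.25],1],
  [[0,0,0],[0,0,0.5],1],
  [[0,0,0],[0,0,0.5],1],
])

```text
clock: 14.22
tcp_pos: [0.5176, -0.0754, 0.0647]
orientation: [0.002, -0.079, 0.997, 0.0]
wrist_force: [0.1, 3.3, 6.9]
finger_gap: 0.0101
grip_force: 78.5
```

```bash
python3 st.py; python3 tq.py
```

```text
14.225 [ 0.5176 -0.0754  0.0647] yaw 99.01 F [0.1 3.3 6.9] T [ 0.7    0.178 -0.031] tau6 0.087 gap 0.0101 grip 78.4848940372467 j6 -0.4563101524492102
[[ 0.002  0.004 -0.012  0.002  0.036 -0.005]
 [ 0.002 -0.018 -0.021 -0.022 -0.022 -0.022]]
[ 0.00451542 -0.01729939]
```

Torque stays near zero, so this one at y = −0.075 is loose. I'll turn it on to 32° in all.

Emit:
move_arm([
  [[0,0,0],[0,0,0.5],1],
  [[0,0,0],[0,0,1.0],1],
  [[0,0,0],[0,0,1.6],1],
  [[0,0,0],[0,0,2.2],1],
  [[0,0,0],[0,0,2.2],1],
])

```text
clock: 15.15
tcp_pos: [0.5175, -0.0763, 0.0647]
orientation: [0.002, 0.114, 0.994, -0.001]
wrist_force: [-0.8, 1.0, 5.9]
finger_gap: 0.0103
grip_force: 78.4
```

```bash
python3 st.py; python3 tq.py
```

```text
15.15 [ 0.5175 -0.0763  0.0647] yaw 76.95 F [-0.8  1.   5.9] T [0.107 0.286 0.068] tau6 0.252 gap 0.0103 grip 78.42384338378906 j6 -0.07186351504340495
[[ 0.044  0.009  0.004 -0.005 -0.072  0.014]
 [ 0.043 -0.005 -0.015 -0.017 -0.017 -0.017]]
[-0.00082502 -0.00449562]
```

Emit:
move_arm([
  [[0,0,0],[0,0,0],0],
  [[0,0,0],[0,0,0],0],
  [[0,0,-50],[0,0,0],0],
  [[0,0,-90],[0,0,0],0],
  [[0,0,-90],[0,0,0],0],
])

```text
clock: 16.08
tcp_pos: [0.5187, -0.0765, 0.1561]
orientation: [0.003, 0.113, 0.994, -0.001]
wrist_force: [0.1, 0.5, -0.2]
finger_gap: 0.0423
grip_force: 0.0
```

```bash
python3 -c "
from look import *
look((.5155,-.0755),'l2',36)
go(.482,-.352,.19,95)"
```

```text
[ 0.51745728 -0.0761577   0.1541292 ]
[ 0.5159 -0.0751] bar yaw -12.7 hub 8.6 iou 0.89
shift mm [ 2.1  0.7 94.1] turn [-0.    0.02 -0.03] yaw now 77.0 j6 -0.07
shift mm [ -27.6 -276.8  -35.7] turn [-0.01  0.02 -1.8 ] yaw now 77.0 j6 -0.07
```

Emit:
move_arm([
  [[0,-60,-35],[0,0,-0.8],-0.5],
  [[-28,-277,-36],[0,0,-1.7],-0.9],
  [[-28,-277,-36],[0,0,-1.7],-0.9],
  [[-28,-277,-36],[0,0,-1.7],-0.9],
  [[-28,-277,-36],[0,0,-1.7],-0.9],
])

```text
clock: 16.75
tcp_pos: [0.4799, -0.3545, 0.1866]
orientation: [-0.001, -0.034, 0.999, 0.001]
wrist_force: [0.5, 0.5, 0.3]
finger_gap: 0.0808
grip_force: 0.0
```

Emit:
move_arm([
  [[0,0,0],[0,0,0],-0.9],
  [[0,0,0],[0,0,0],-0.9],
])

```text
clock: 17.0
tcp_pos: [0.4805, -0.3511, 0.187]
orientation: [-0.001, -0.035, 0.999, 0.001]
wrist_force: [-0.5, 0.9, -0.3]
finger_gap: 0.0809
grip_force: 0.0
```

```bash
cat > col.py <<'E'
from h import *
from scipy.optimize import least_squares
def col(name,zb,guess):
    c,W=wcam(); print(pose()[0])
    hsv=cv2.cvtColor(c['pixels'],cv2.COLOR_RGB2HSV); m=(((hsv[...,0]<8)|(hsv[...,0]>172))&(hsv[...,1]>130)&(hsv[...,2]>40)).astype(np.uint8)
    n,l,st,_=cv2.connectedComponentsWithStats(m)
    for i in range(1,n):
        if st[i,4]>60: 
            cs,_=cv2.findContours((l==i).astype(np.uint8),0,2); q=cv2.convexHull(np.vstack(cs))[:,0]
            C=q.mean(0); print(st[i],ray(c,W,C,zb+.015))
    u=proj(c,W,np.r_[guess,zb+.015]); best=min((i for i in range(1,n) if st[i,4]>300),key=lambda i:np.hypot(st[i,0]+st[i,2]/2-u[0],st[i,1]+st[i,3]/2-u[1]))
    M=cv2.findContours((l==best).astype(np.uint8),0,2)[0]; M=cv2.fillPoly(np.zeros_like(m),[cv2.convexHull(np.vstack(M))],1)
    def r(p):
        q=np.array([proj(c,W,[p[0]+.029*np.cos(t),p[1]+.029*np.sin(t),z]) for t in np.linspace(0,6.28,40) for z in(zb,zb+.03)])
        im=np.zeros_like(m); cv2.fillConvexPoly(im,cv2.convexHull(np.round(q*8).astype(np.int32)),1,shift=3); return im
    from scipy.optimize import differential_evolution as DE
    s=DE(lambda p:-((r(p)&M).sum()/(r(p)|M).sum()),[(guess[0]-.02,guess[0]+.02),(guess[1]-.02,guess[1]+.02)],seed=1,maxiter=25)
    print('collar',np.round(s.x,4),'iou',-s.fun)
    im=c['pixels'][:,:,::-1].copy(); cv2.drawContours(im,cv2.findContours(r(s.x),0,2)[0],-1,(0,255,0),1); cv2.imwrite(f'pics/{name}.png',im)
    return s.x
E
python3 -c "
from col import *
x=col('c1',0,(.482,-.352)); go(x[0],x[1],.004,94)"
```

```text
[ 0.4807678  -0.35065272  0.1874333 ]
[313  91  47  45 850] [ 0.41331278 -0.27848863  0.015     ]
[ 114  129   48   44 1033] [ 0.46519305 -0.47981969  0.015     ]
[ 230  143   55   57 1272] [ 0.4770745 -0.3531823  0.015    ]
collar [ 0.4798 -0.3535] iou 0.9483352468427095
shift mm [  0.9  -3.2 183.4] turn [ 0.01 -0.01  0.  ] yaw now 94.0 j6 -0.84
```

View pics/c1.png

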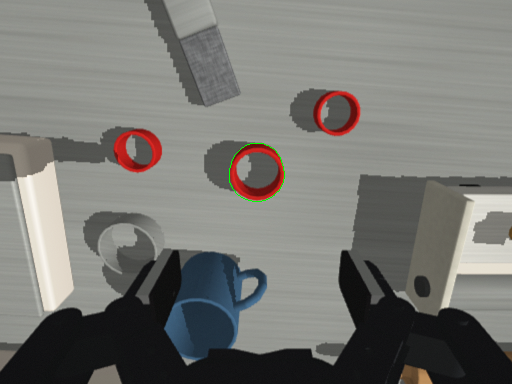

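Emit:
move_arm([
  [[1,-3,60],[0,0,0],-0.9],
  [[1,-3,120],[0,0,0],-0.9],
  [[1,-3,165],[0,0,0],-0.9],
  [[1,-3,180],[0,0,0],-0.9],
  [[1,-3,180],[0,0,0],-0.9],
], squeeze=25)

```text
clock: 17.68
tcp_pos: [0.4805, -0.3539, 0.0084]
orientation: [-0.0, -0.036, 0.999, 0.001]
wrist_force: [-0.8, 0.3, -0.6]
finger_gap: 0.0815
grip_force: 0.0
```

Emit:
move_arm([
  [[0,0,0],[0,0,0],-0.9],
])

```text
clock: 17.8
tcp_pos: [0.4819, -0.3559, 0.0108]
orientation: [0.001, -0.035, 0.999, -0.001]
wrist_force: [0.0, 1.0, 0.2]
finger_gap: 0.081
grip_force: 0.0
```

```bash
python3 st.py;  python3 -c "
from col import *
go(.4798,-.3535,.004,94)"
```

```text
17.8 [ 0.4819 -0.3559  0.0108] yaw 94.04 F [0.  1.  0.2] T [-0.015  0.007 -0.024] tau6 0.001 gap 0.081 grip 0.0 j6 -0.8405503236338742
shift mm [2.  2.6 6.8] turn [-0.02  0.01  0.  ] yaw now 94.0 j6 -0.84
```

Emit:
move_arm([
  [[1,0,5],[0,0,0],-0.9],
  [[1,0,5],[0,0,0],-0.4],
  [[1,0,5],[0,0,0],0.0],
  [[1,0,5],[0,0,0],0.4],
  [[1,0,5],[0,0,0],0.5],
], squeeze=25)

```text
clock: 18.42
tcp_pos: [0.4797, -0.3554, 0.0044]
orientation: [0.0, -0.035, 0.999, -0.0]
wrist_force: [-1.3, 0.6, 5.5]
finger_gap: 0.0569
grip_force: 27.1
```

Emit:
move_arm([
  [[0,0,0],[0,0,0],0.5],
  [[0,0,0],[0,0,0],0.5],
])

```text
clock: 18.68
tcp_pos: [0.4797, -0.3555, 0.0044]
orientation: [0.0, -0.035, 0.999, -0.0]
wrist_force: [-0.8, 0.6, 5.8]
finger_gap: 0.0564
grip_force: 27.1
```

```bash
python3 st.py
```

```text
18.675 [ 0.4797 -0.3555  0.0044] yaw 93.99 F [-0.8  0.6  5.8] T [ 0.17   0.185 -0.047] tau6 -0.018 gap 0.0564 grip 27.110019950196147 j6 -0.8418426810051926
```

Emit:
move_arm([
  [[0,0,-50],[0,0,0],0.5],
  [[0,0,-100],[0,0,0],0.5],
  [[0,0,-150],[0,0,0],0.5],
  [[0,0,-150],[0,0,0],0.5],
  [[0,0,-150],[0,0,0],0.5],
])

```text
clock: 19.3
tcp_pos: [0.4792, -0.3549, 0.1531]
orientation: [-0.0, -0.035, 0.999, 0.0]
wrist_force: [-1.0, -0.0, -0.7]
finger_gap: 0.0567
grip_force: 27.1
```

```bash
python3 -c "
from col import *
go(.5157,-.075,.15,94)"; python3 st.py
```

```text
shift mm [-55.9 276.7   3.2] turn [ 0. -0. -0.] yaw now 94.0 j6 -0.84
19.3 [ 0.4792 -0.3549  0.1531] yaw 94.0 F [-1.  -0.  -0.7] T [-0.015  0.048 -0.014] tau6 -0.0 gap 0.0567 grip 27.149672247469425 j6 -0.8418446023858275
```

Emit:
move_arm([
  [[-12,60,3],[0,0,0],0.5],
  [[-24,118,3],[0,0,0],0.5],
  [[-36,177,3],[0,0,0],0.5],
  [[-48,236,3],[0,0,0],0.5],
  [[-56,277,3],[0,0,0],0.5],
])

```text
clock: 19.92
tcp_pos: [0.5144, -0.0719, 0.1484]
orientation: [-0.002, -0.036, 0.999, 0.001]
wrist_force: [0.6, -0.2, 0.2]
finger_gap: 0.0567
grip_force: 27.2
```

Emit:
move_arm([
  [[0,0,0],[0,0,0],0.5],
  [[0,0,0],[0,0,0],0.5],
  [[0,0,0],[0,0,0],0.5],
  [[0,0,0],[0,0,0],0.5],
])

```text
clock: 20.42
tcp_pos: [0.5158, -0.0759, 0.1503]
orientation: [-0.0, -0.034, 0.999, 0.0]
wrist_force: [-0.2, 0.3, -0.2]
finger_gap: 0.0566
grip_force: 27.2
```

```bash
python3 st.py; python3 -c "
from col import *
p,_=pose()
x=col('c2',p[2]-.0044,p[:2]); p,r=pose(); print('offset world',x-p[:2])"
```

```text
20.425 [ 0.5158 -0.0759  0.1503] yaw 93.89 F [-0.2  0.3 -0.2] T [ 0.032 -0.039  0.018] tau6 -0.002 gap 0.0566 grip 27.183603560552 j6 -0.36814049540700694
[ 0.51581195 -0.07582089  0.15035996]
[   0   20   69   59 2435] [ 0.4223446  -0.17306059  0.16085688]
[ 198  202  124  129 8948] [ 0.51904803 -0.07380126  0.16085688]
collar [ 0.5155 -0.0749] iou 0.9625427416847995
offset world [-0.00034335  0.00091216]
```

View pics/c2.png

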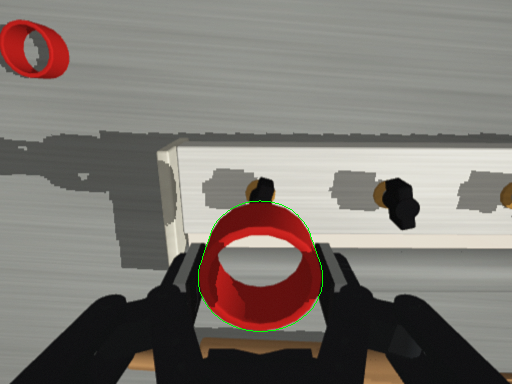

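Emit:
move_arm([
  [[0,0,20],[0,0,0],0.5],
  [[0,0,40],[0,0,0],0.5],
  [[0,0,55],[0,0,0],0.5],
  [[0,0,62],[0,0,0],0.5],
  [[0,0,62],[0,0,0],0.5],
])

```text
clock: 21.1
tcp_pos: [0.5157, -0.0749, 0.0883]
orientation: [-0.0, -0.035, 0.999, 0.0]
wrist_force: [-0.6, 0.3, -0.1]
finger_gap: 0.0571
grip_force: 27.2
```

Emit:
move_arm([
  [[0,0,8],[0,0,0],0.5],
  [[0,0,16],[0,0,0],0.5],
  [[0,0,16],[0,0,0],0.5],
])

```text
clock: 21.48
tcp_pos: [0.5153, -0.0746, 0.0718]
orientation: [-0.001, -0.035, 0.999, 0.0]
wrist_force: [1.1, -0.4, -0.3]
finger_gap: 0.0565
grip_force: 27.2
```

```bash
python3 st.py
```

```text
21.475 [ 0.5153 -0.0746  0.0718] yaw 94.0 F [ 1.1 -0.4 -0.3] T [-0.015 -0.018  0.043] tau6 -0.0 gap 0.0565 grip 27.187168998643756 j6 -0.3679744237113209
```

Emit:
move_arm([
  [[0,0,8],[0,0,0],0.5],
  [[0,0,14],[0,0,0],0.5],
  [[0,0,17],[0,0,0],0.5],
  [[0,0,17],[0,0,0],0.5],
])

```text
clock: 21.98
tcp_pos: [0.5157, -0.0747, 0.0552]
orientation: [-0.0, -0.035, 0.999, 0.0]
wrist_force: [-1.1, 0.1, -0.4]
finger_gap: 0.0569
grip_force: 27.2
```

```bash
python3 st.py
```

```text
21.975 [ 0.5157 -0.0747  0.0552] yaw 94.0 F [-1.1  0.1 -0.4] T [-0.027  0.005 -0.008] tau6 -0.0 gap 0.0569 grip 27.18715743161738 j6 -0.36798653888197996
```

Just above the beam with no force; release gently and retreat straight up.

Emit:
move_arm([
  [[0,0,0],[0,0,0],-0.5],
  [[0,0,0],[0,0,0],-0.7],
  [[0,0,0],[0,0,0],-0.8],
  [[0,0,0],[0,0,0],-0.8],
  [[0,0,0],[0,0,0],-0.8],
])

```text
clock: 22.6
tcp_pos: [0.516, -0.0748, 0.0556]
orientation: [0.0, -0.035, 0.999, 0.0]
wrist_force: [0.0, -0.7, 0.2]
finger_gap: 0.0767
grip_force: 0.0
```

Emit:
move_arm([
  [[0,0,-20],[0,0,0],-0.8],
  [[0,0,-50],[0,0,0],-0.8],
  [[0,0,-90],[0,0,0],-0.8],
  [[0,0,-120],[0,0,0],-0.8],
  [[0,0,-120],[0,0,0],-0.8],
])

```text
clock: 23.22
tcp_pos: [0.5177, -0.0753, 0.1782]
orientation: [0.003, -0.035, 0.999, -0.001]
wrist_force: [0.1, -0.8, -0.6]
finger_gap: 0.077
grip_force: 0.0
```

```bash
python3 st.py; python3 -c "
from col import *
x=col('c3',.05,(.5157,-.075))
for n in ('cassette','collar_mid'):
    for d in env.landmark_of(n,env.read_camera('wrist')): print(n,np.round(d['centre'],4),d['confidence'])
"
```

```text
23.225 [ 0.5177 -0.0753  0.1782] yaw 94.01 F [ 0.1 -0.8 -0.6] T [-0.034  0.012  0.043] tau6 -0.0 gap 0.077 grip 0.0 j6 -0.3679841263036172
[ 0.51665565 -0.07502081  0.17641953]
[  23   23   63   53 1918] [ 0.41561726 -0.24385079  0.065     ]
[ 228  153   67   69 1922] [ 0.51603358 -0.07279112  0.065     ]
collar [ 0.5151 -0.0743] iou 0.9449042938437662
cassette [ 0.5083  0.038  -0.0028] 0.66
collar_mid [ 0.4123 -0.2784  0.0132] 0.88
```

View pics/c3.png

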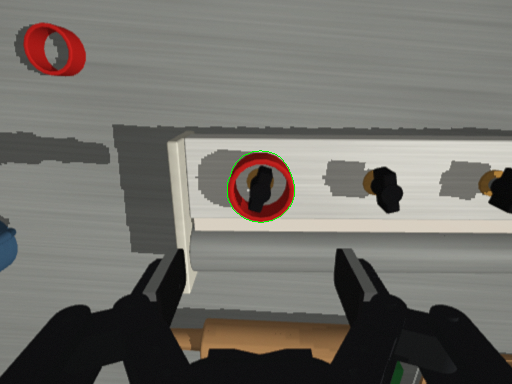

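The picture shows the collar flat on the beam around the loose screw, centred at (261, 186). The other two heads at (385, 190) and (500, 190) are untouched.

```bash
python3 -c "
from h import *
print(env.hand_in())"
```

```text
the job is handed in; nothing more can be done
None
```

The job is handed in, verdict not shown: the loose screw is the one at the −y end (turned about 32°, near-zero torque), and the red collar stands flat around it; the two sound screws gave at about 8° and 13–14°, the middle one's 13–14° being my estimate and close to the 15° limit.

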